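# Stow the brass manifold and latch the parts tray

### The arm

A 6-joint arm with a two-finger parallel gripper is mounted at the origin on the work surface. World frame = base frame: x ahead of the robot, y to its left, z up, the work surface at z = 0. Lengths are in m, angles in rad, forces in N, time in s.
With the tool pointing down it reaches from about 0.35 to 0.875 m from the base axis. Payload 4.2 kg.
Tool frame: the origin (TCP) lies at the very end of the fingers, on their centre line; the grasp point (between the pads) lies bot.grip_point_offset behind it (bot.grip_point_offset is the distance from the TCP to the grasp point, in m); z points along the fingers, x is the direction in which the jaws open and shut, and the axes are right-handed (so a half turn about z gives the same grasp; the last joint's range is limited). The gripper opens to 85 mm and grips with 20 to 120 N. Pads are 22 mm wide; open, the fingers measure 114 mm over their backs; the gripper's body (76 mm by 85 mm) begins 54 mm behind the grasp point. The pads swing forward as they close: fully open they stand 13 mm farther back than shut.
Start: joints at [-0.967, 0.385, 0.008, 0, -1.194, -0.259], TCP at [0.211, -0.588, 0.231] pointing down, gripper open.
Joint ranges: [-3.14, 3.14], [-1.21, 2.06], [-1.07, 1.41], [-3.16, 2.05], [-2.99, -0.16], [-3.1, 3.1]. Speed limits (rad/s): [2.79, 2.79, 3.14, 3.14, 3.14, 3.14].

### API

Orientations are given as a 3x3 rotation matrix whose columns are the frame's x, y, z axes.
In Python, from cell import bot gives the robot as it stands. The module is installed in compiled form; this text tells all that it offers. Calls block until the motion is done:
- bot.move_to(position, orientation): joint-space move of the TCP to a pose.
- bot.line_to(position, rate=0.15, rot=None, guard=None): straight line of the TCP; rot=None keeps the orientation; rate is the mean speed in m/s. With guard (N) it stops when the force on the tool has changed by that much, and returns True; else False.
- bot.move_j(angles): joint-space move.
- bot.gripper_to(opening): finger opening in m; the grip force is fixed at half the most; returns when the fingers have stopped.
- bot.hold(seconds).
- bot.ik(position, orientation): joint angles nearest the present ones, or None.
- bot.get_obs(): the state.
- bot.get_image(name): name is "scene" or "top" or "wrist"; returns the picture (400x640x3 uint8, red, green, blue); there is no depth.
- bot.camera_params(name): a dict with "mtx" (3x3 intrinsics, pixels), "rvec" (rotation vector, rad) and "tvec" (3), from world to camera coordinates, as OpenCV has them. Camera axes: x right, y down, z forward; pixel columns grow to the right and rows downward; lengths in m; the calibration is good to about 2 mm. The wrist camera is an equidistant fisheye: a pixel r from the principal point sees the ray r / f radians off the axis. A picture is of the moment at which its call begins: read the wrist's pose just before it. camera_params takes no time and is no camera call; for the wrist camera it gives the pose at the moment of the call.
A pose or a line that the arm cannot do raises bot.IKError and nothing moves.
- bot.close_job(): hands the job in, once; it reports no verdict.
The state is a dict: "clock": time; "joint_positions": joint angles; "dq": joint speeds; "joint_torque": joint torques, N m; "ee_pos": TCP position; "tcp_rot": TCP orientation; "ft_force": force on the tool from outside, world axes, zero at the start; "ft_torque": the same for the moment, N m; "gripper_width": finger opening in m.
Only numpy, scipy, OpenCV 4.12 (cv2) and the standard library are available. Lean on these libraries where they do the work, as an engineer would, in place of code of your own. Each camera call takes 0.05 s, during which the arm holds its last target. There are 200 camera calls.

### The job

Put the brass manifold block into the pulled-out tray of the small-parts box, then gently press the tray in until its push-push latch catches. Let go and check that the tray stays in; if it springs out, press again. Leave the gauge, the regulator and the bottle where they are.

Things in the scene. Friction and masses are not known exactly. Their poses are not given: they have to be found in the camera images.
- unit: Black small-parts box fixed to the bench, 200 mm deep (its x), 150 wide (y), 66 high; open mouth facing its own -x (roughly towards the robot), in the plane x = -90 mm from the origin. Origin on the bench; the tray goes in along +x. Rigid roof at 61 to 66 mm height. The robot may never push the box or its tray with more than 25 N.
- tray (a joint): How far the grey tray stands out, in m, along the box's -x: 0.090 = fully out, held by a spring. Push-push latch: pressed past the click and let go, it springs back 5 to 10 mm and stays, at a value anywhere from 0.000 to 0.035 (the catch is set differently in each box). Let go before the click it springs fully out; a second press of 6 mm or more unlatches it again.
- tab_face (a point): Middle of the front face of the grey pull tab at the middle of the tray's front. Tab 18 mm wide, 28 high (20 to 48 mm above the bench), sticking out 34 mm from the tray's front. Push here along the box's +x. At joint value 0 the point lies at x = -117 mm from the box's origin, 34 mm above the bench. Moves with the tray; axes as the box's.
- tray_floor (a point): Point on the tray's inner floor, 21 mm above the bench, in the middle of the part open to above when the tray is fully out (78 mm along the box's x, 122 mm along its y). The tray's walls rise 29 mm above its floor. Moves with the tray; axes as the box's.
- block: Brass manifold block to be stowed, a plain bar 46 mm long (its x) by 22 mm wide (y) by 30 mm high, with three small round ports 4 mm high on top in a row; 0.16 to 0.26 kg. Origin in the middle of its underside. Lies loose on the bench.
- gauge: Bystander: round black pressure gauge lying on its back with a white face, 42 mm across, 20 mm high. Origin under its centre.
- regulator: Bystander: air regulator, 36 mm square aluminium body 30 mm high with brass stubs at both sides (48 mm over them) and a round black knob on top, 58 mm high in all. Origin under its centre.
- bottle: Bystander: water bottle, 62 mm across, 200 mm high, standing. Origin under its centre.
- mouth (a point): Middle of the lower edge of the box's mouth, 4 mm above the bench, axes as the box's. Feel of the latch: the tray pushes back with 3 to 8 N all the way; the click comes 3 mm before a stiff sprung stop (12 N per mm). Stop depth is not known beforehand: joint value -0.008 to +0.026. A steep climb to 12 to 15 N means the click is surely passed.
Not all that is in view belongs to the job. Leave any green look-alike of the block alone.

How it is judged:
On the way, in this order (a step that is already met when the one before it is completed fails the run):
1. the brass block lies in the tray, let go, while the tray is still out (value of joint tray above 0.06 m and contact force between the fingers and block below 0.1 N and x of block in the frame of tray_floor between -0.045 and 0.115 m and y of block in the frame of tray_floor between -0.061 and 0.061 m and z of block in the frame of tray_floor between -0.004 and 0.018 m), for 0.2 s.
2. the tray is pressed in by the robot (value of joint tray below 0.05 m and contact force between the fingers and unit above 1 N).
At the end, for the whole second after the job is handed in: The tray stays latched by itself, standing out less than 42 mm on its joint (the latch holds it at 0 to 35 mm), at rest and untouched, with the brass block lying still on its floor (underside within 18 mm of it), let go (value of joint tray between -0.005 and 0.042 m and velocity of joint tray between -0.005 and 0.005 m/s and contact force between the fingers and unit below 0.1 N and contact force between the fingers and block below 0.1 N and linear speed of block below 0.02 m/s and x of block in the frame of tray_floor between -0.045 and 0.115 m and y of block in the frame of tray_floor between -0.061 and 0.061 m and z of block in the frame of tray_floor between -0.004 and 0.018 m).
It fails at once if the box or its tray is pushed by the robot with more than 25 N (contact force between any of the fingers, the arm and unit above 25 N).
It fails at once if the gauge, the regulator or the bottle is moved more than 30 mm or tipped (distance of any of gauge, regulator, bottle from where it was at the start of the episode above 0.03 m or angle between any of gauge, regulator, bottle's own z axis and vertical above 0.5 rad).
It also fails if it takes over 51 s, if anything falls off the work surface, if the arm or the gripper's body presses on something with over 40 N, if the wrist force passes 120 N, or if a joint passes its speed limit or range.

## Working session

There is one attempt and no reset: what is moved stays moved. The work goes in short steps, each a Python script; the robot and the scene stay as the last script left them, time stands still between calls to the robot, and variables do not carry over. Pictures are saved under pics/ and viewed, about 8 in all and at most 12, crops included, and the job is handed in when it is done.

```bash
mkdir -p pics; cat > h.py <<'E'
import numpy as np, cv2
from cell import bot
def save(name, fn, crop=None, s=1):
    im=bot.get_image(name)
    cv2.imwrite(f'pics/{fn}_full.png', im[:,:,::-1])
    if crop: x0,y0,x1,y1=crop; im=im[y0:y1,x0:x1]
    if s!=1: im=cv2.resize(im,None,fx=s,fy=s,interpolation=cv2.INTER_CUBIC)
    cv2.imwrite(f'pics/{fn}.png', im[:,:,::-1])
def ray(name,uv,P=None):
    P=P or bot.camera_params(name); R=cv2.Rodrigues(np.array(P['rvec'],float))[0]; t=np.array(P['tvec'],float).ravel()
    K=np.array(P['mtx']); x=(uv[0]-K[0,2])/K[0,0]; y=(uv[1]-K[1,2])/K[1,1]
    if name=='wrist':
        r=np.hypot(x,y); d=np.array([x/r*np.sin(r),y/r*np.sin(r),np.cos(r)]) if r>0 else np.array([0,0,1.])
    else: d=np.array([x,y,1.])
    return -R.T@t, R.T@d
def at(name,uv,z,P=None):
    c,d=ray(name,uv,P); return c+d*(z-c[2])/d[2]
E
python3 - <<'E'
from h import *
save('top','top1'); save('scene','scene1')
for n in('top','scene'):
    print(n,bot.camera_params(n), ray(n,(320,200)))
o=bot.get_obs(); print(o['clock'],o['ft_force'],bot.grip_point_offset,o['tcp_rot'])
E
```

```text
top {'mtx': array([[413.33220408,   0.        , 318.16793139],
       [  0.        , 413.33220408, 198.36167417],
       [  0.        ,   0.        ,   1.        ]]), 'rvec': array([ 2.17914198, -2.04324992,  0.21231556]), 'tvec': array([0.01767277, 0.60550022, 1.03127525])} (array([0.38179499, 0.04537875, 1.13253911]), array([ 0.19884805,  0.00556287, -0.98003258]))
scene {'mtx': array([[376.84235955,   0.        , 321.15091642],
       [  0.        , 376.84235955, 202.14091141],
       [  0.        ,   0.        ,   1.        ]]), 'rvec': array([ 1.96357308,  0.89600981, -0.51565533]), 'tvec': array([-0.42400394, -0.14046903,  1.24258291])} (array([ 1.1405905 , -0.41604043,  0.51912123]), array([-0.65582145,  0.55448156, -0.51233781]))
0.1 [ 0.31803833 -0.5013098   0.05203663] 0.0187 [[-3.37840060e-01  9.41203245e-01 -7.38505205e-04]
 [ 9.41201570e-01  3.37840854e-01  1.77838952e-03]
 [ 1.92332321e-03 -9.42710365e-05 -9.99998146e-01]]
```

View pics/top1.png

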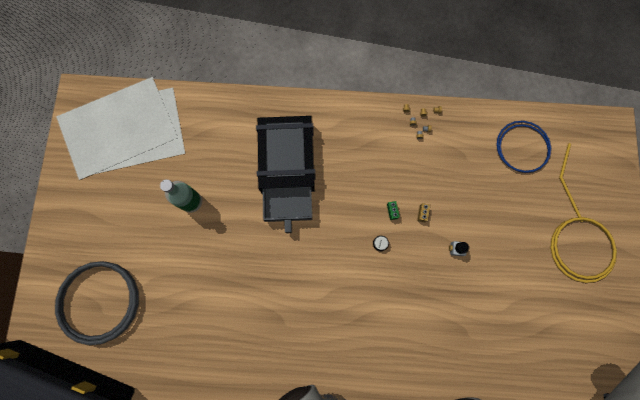

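View pics/scene1.png

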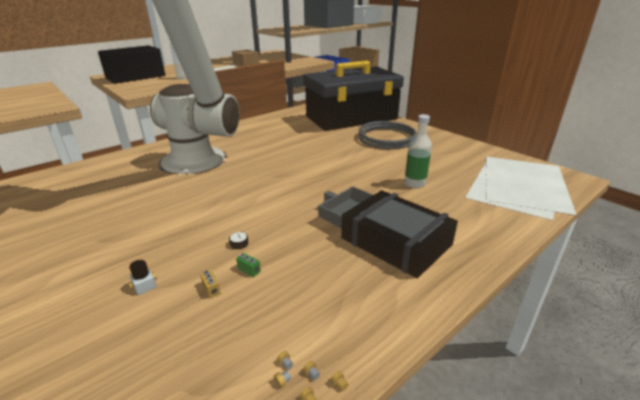

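The top view shows two block-shaped objects. The brass one is at (425,213) and its green look-alike is at (393,211). The gauge is at (381,243), the regulator at (460,248), the bottle at (183,195), the box at (286,155) and the tab at (289,226). The target is the brass one with three ports, and I'll confirm it in a crop.

```bash
python3 - <<'E'
import cv2,numpy as np
im=cv2.imread('pics/top1_full.png')
a=cv2.resize(im[105:240,245:325],None,fx=4,fy=4,interpolation=cv2.INTER_CUBIC)
b=cv2.resize(im[190:260,370:475],None,fx=4,fy=4,interpolation=cv2.INTER_CUBIC)
c=np.zeros((540,320+420+10,3),np.uint8); c[:540,:320]=a; c[:280,330:]=b
cv2.imwrite('pics/crop1.png',c)
E
```

```text
(no output)
```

View pics/crop1.png

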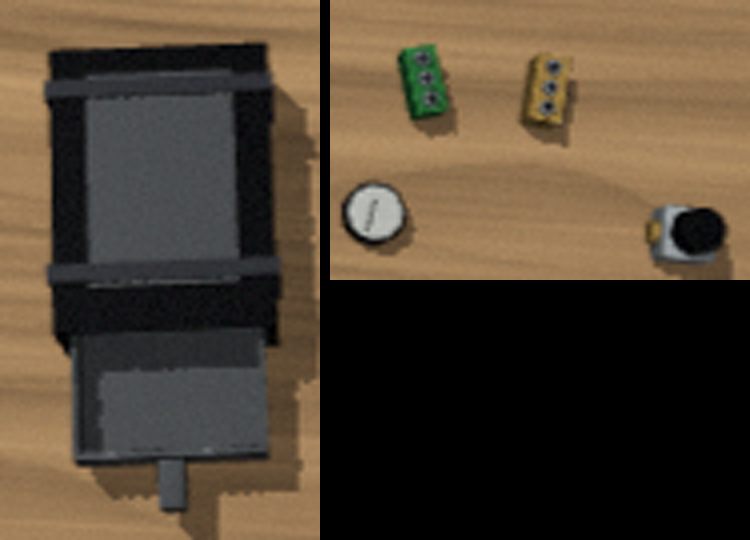

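Crop: the brass bar has its three ports at crop (554,66), (550,87) and (547,107), and the green one is clearly separate. The tray walls run from (75,340) to (268,457), and the tab end is at (173,510).

```bash
python3 - <<'E'
from h import *
b=lambda u,v:(370+(u-330)/4-.4,190+v/4-.4); a=lambda u,v:(245+u/4-.4,105+v/4-.4)
for n,p,z in [('port1',b(554,66),.034),('port2',b(550,87),.034),('port3',b(547,107),.034),
 ('roofRL',a(50,50),.066),('roofRR',a(267,44),.066),('roofFL',a(54,335),.066),('roofFR',a(277,343),.066),
 ('trayFL',a(75,464),.05),('trayFR',a(268,457),.05),('tabL',a(160,510),.048),('tabR',a(186,510),.048),('tabroot',a(172,462),.048),
 ('gauge',b(374,212),.02),('reg',b(697,230),.058),('green',b(424,77),.034)]:
    print(n,at('top',p,z).round(4))
print(bot.camera_params('wrist'))
E
```

```text
port1 [ 0.6063 -0.2346  0.034 ]
port2 [ 0.5917 -0.232   0.034 ]
port3 [ 0.5779 -0.2302  0.034 ]
roofRL [0.8188 0.2384 0.066 ]
roofRR [0.8329 0.0901 0.066 ]
roofFL [0.619  0.2169 0.066 ]
roofFR [0.6231 0.0693 0.066 ]
trayFL [0.5363 0.1975 0.05  ]
trayFR [0.5492 0.0705 0.05  ]
tabL [0.5097 0.1392 0.048 ]
tabR [0.5108 0.1221 0.048 ]
tabroot [0.5421 0.1338 0.048 ]
gauge [ 0.5014 -0.1184  0.02  ]
reg [ 0.4991 -0.3223  0.058 ]
green [ 0.5931 -0.147   0.034 ]
{'mtx': array([[309.70691629,   0.        , 320.81086491],
       [  0.        , 309.70691629, 203.18343937],
       [  0.        ,   0.        ,   1.        ]]), 'rvec': array([-1.6963086 , -2.41214324, -0.36533059]), 'tvec': array([ 0.62335675, -0.03696265,  0.38024118])}
```

The geometry agrees: box yaw is about 5.8°, and the tab-to-mouth distance measures about 117 mm as it should. The block yaw is about -8.8°. I'll move above the block next.

```bash
cat >> h.py <<'E'
def down(yaw):  # tool x along the y axis of a frame with this yaw
    x=np.array([-np.sin(yaw),np.cos(yaw),0]); z=np.array([0,0,-1.]); return np.column_stack([x,np.cross(z,x),z])
BY=np.deg2rad(5.8); BX=np.array([np.cos(BY),np.sin(BY),0]); BYv=np.array([-np.sin(BY),np.cos(BY),0])
TAB=np.array([.5103,.1310,.034])
E
python3 - <<'E'
from h import *
bot.move_to([.5917,-.232,.16],down(np.deg2rad(-8.8))); bot.gripper_to(.06)
P=bot.camera_params('wrist'); np.save('pics/P1.npy',P,allow_pickle=True)
save('wrist','w1'); o=bot.get_obs(); print(o['clock'],o['ee_pos'],o['gripper_width'])
def proj(X):
    R=cv2.Rodrigues(P['rvec'])[0]; c=R@X+P['tvec']; th=np.arctan2(np.hypot(c[0],c[1]),c[2]); a=np.arctan2(c[1],c[0]); K=P['mtx']
    return (K[0,2]+K[0,0]*th*np.cos(a),K[1,2]+K[0,0]*th*np.sin(a))
for p in [(.6063,-.2346,.034),(.5917,-.232,.034),(.5779,-.2302,.034)]: print(np.round(proj(np.array(p)),1))
E
```

```text
2.425 [ 0.59162746 -0.23223891  0.16004054] 0.05985504632586803
[320.8 212.1]
[321.2 196.6]
[320.8 181.6]
```

View pics/w1.png

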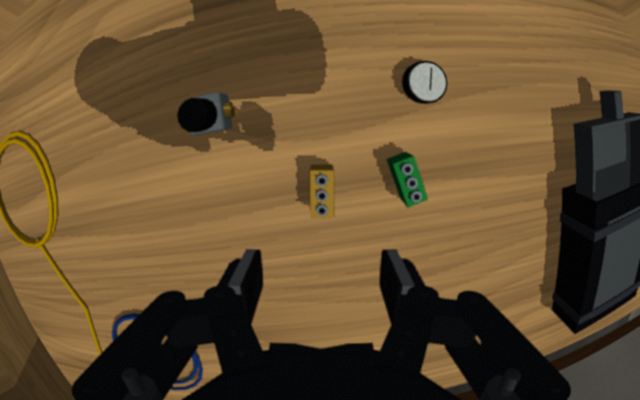

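The wrist view shows the ports at (322,181), (322,196) and (322,211), within 1 px of the prediction, so I'll grasp.

```bash
python3 - <<'E'
from h import *
print(bot.line_to([.5917,-.232,.005],rate=.12,guard=8)); print(bot.get_obs()['ee_pos'])
bot.gripper_to(.0); print(bot.get_obs()['gripper_width'])
bot.line_to([.5917,-.232,.16],rate=.15)
o=bot.get_obs(); print(o['clock'],o['ft_force'],o['gripper_width'])
c=TAB+.077*BX; print(c)
bot.move_to([c[0],c[1],.16],down(BY)); P=bot.camera_params('wrist'); save('wrist','w2')
o=bot.get_obs(); print(o['clock'],o['ee_pos'],o['gripper_width'])
R=cv2.Rodrigues(P['rvec'])[0]
for X in (TAB+[0,0,.014]+.009*BYv,TAB+[0,0,.014]-.009*BYv,TAB+[0,0,.016]+.034*BX+.0645*BYv,TAB+[0,0,.016]+.034*BX-.0645*BYv):
    q=R@X+P['tvec']; th=np.arctan2(np.hypot(q[0],q[1]),q[2]); a=np.arctan2(q[1],q[0]); K=P['mtx']
    print(np.round((K[0,2]+K[0,0]*th*np.cos(a),K[1,2]+K[0,0]*th*np.sin(a)),1))
E
```

```text
False
[ 0.59233387 -0.23210684  0.00586867]
0.020706102647967236
5.4833 [-0.28853564 -0.19136783 -1.50687413] 0.021036023092395027
[0.58690581 0.13878133 0.034     ]
6.9167 [0.58713297 0.137568   0.15988881] 0.02103909412402149
[332.6 110. ]
[310.4 110. ]
[398.6 152.5]
[244.4 152.5]
```

View pics/w2.png

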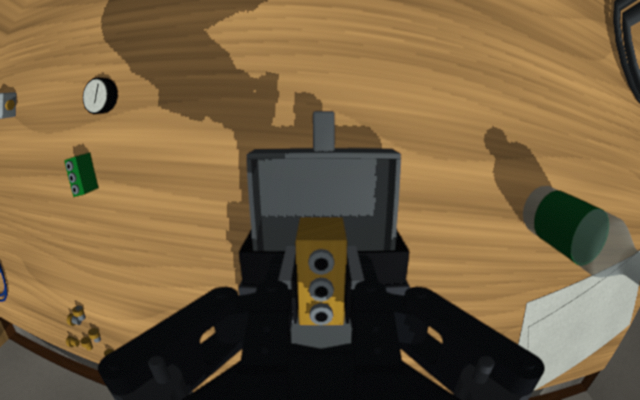

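The block is held at 21 mm opening. The tab shows at u 312–334 and the tray front corners at 247 and 400, about 1.5 px (roughly 1 mm) towards +y of the prediction. I'll apply that correction and place the block.

```bash
sed -i 's/^TAB=.*/TAB=np.array([.5102,.1320,.034])/' h.py; python3 - <<'E'
from h import *
c=TAB+.074*BX
print(bot.line_to([c[0],c[1],.045],rate=.12,guard=8),bot.line_to([c[0],c[1],.0265],rate=.04,guard=4))
o=bot.get_obs(); print(o['ee_pos'],o['ft_force'])
bot.gripper_to(.045); bot.hold(.3)
print(bot.line_to([c[0],c[1],.16],rate=.12))
q=TAB-.06*BX; bot.move_to([q[0],q[1],.16],down(BY)); bot.gripper_to(0)
save('wrist','w3'); save('top','t3')
o=bot.get_obs(); print(o['clock'],o['ee_pos'],o['ft_force'],o['gripper_width'])
E
```

```text
False True
[0.58340758 0.13934923 0.02660902] [-0.63450222 -0.83847717  4.73165085]
False
11.625 [0.45059074 0.1258861  0.15990277] [-0.58233365  0.09270519 -0.05651942] 4.941156934285445e-05
```

View pics/w3.png

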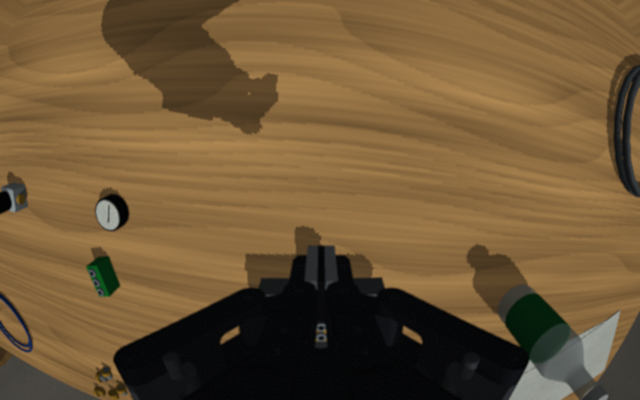

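The gripper hides the tray in this view, so I'll check the top crop.

```bash
python3 - <<'E'
import cv2
im=cv2.imread('pics/t3_full.png'); cv2.imwrite('pics/t3c.png',cv2.resize(im[105:255,235:345],None,fx=4,fy=4,interpolation=cv2.INTER_CUBIC))
E
```

```text
(no output)
```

View pics/t3c.png

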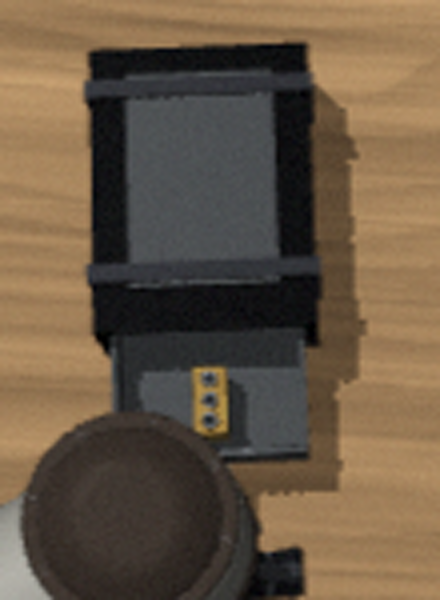

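The block lies flat in the middle of the tray at crop (209,400), and the tray is still out. Now I'll press.

```bash
python3 - <<'E'
from h import *
pt=lambda d:(lambda p:[p[0],p[1],.021])(TAB+d*BX)
bot.line_to(pt(-.045),rate=.15,guard=8)
f0=bot.get_obs()['ft_force']
def st(t):
    o=bot.get_obs(); print(t,round(o['clock'],2),'tcp s',((o['ee_pos']-TAB)@BX).round(4),'F',((o['ft_force']-f0)@BX).round(2),o['ee_pos'].round(4))
st('start')
g=bot.line_to(pt(-.006),rate=.03,guard=2); st(('contact',g))
s0=(bot.get_obs()['ee_pos']-TAB)@BX
g=bot.line_to(pt(s0+.05),rate=.05,guard=11); st(('mid',g))
E
```

```text
start 12.71 tcp s -0.0445 F 0.0 [0.4659 0.1278 0.0216]
('contact', True) 13.82 tcp s -0.0095 F 0.51 [0.5008 0.1307 0.0204]
('mid', False) 14.97 tcp s 0.039 F -4.11 [0.549  0.1355 0.0201]
```

```bash
python3 - <<'E'
from h import *
pt=lambda d:(lambda p:[p[0],p[1],.021])(TAB+d*BX)
def st(t):
    o=bot.get_obs(); s=(o['ee_pos']-TAB)@BX; print(t,round(o['clock'],2),'tcp s',s.round(4),'F',(o['ft_force']@BX).round(2),'F-y',(o['ft_force']@BYv).round(2)); return s
s=st('now')
g=bot.line_to(pt(.096),rate=.012,guard=9.5); s=st(('press',g))
save('top','t4a')
bot.line_to(pt(s-.03),rate=.03); st('back'); 
bot.line_to(pt(s-.09),rate=.15); bot.hold(.3); st('away')
p=pt(-.1); bot.line_to([p[0],p[1],.16],rate=.2); bot.move_to([.42,-.15,.25],down(0)); save('top','t4'); print(bot.get_obs()['clock'])
im=cv2.imread('pics/t4_full.png'); cv2.imwrite('pics/t4c.png',cv2.resize(im[105:255,235:345],None,fx=4,fy=4,interpolation=cv2.INTER_CUBIC))
E
```

```text
now 14.97 tcp s 0.039 F -4.64 F-y 1.43
('press', True) 17.23 tcp s 0.0596 F -4.25 F-y 0.76
back 18.38 tcp s 0.0298 F 0.16 F-y 0.1
away 19.23 tcp s -0.0298 F -0.81 F-y -0.24
21.3167
```

View pics/t4c.png

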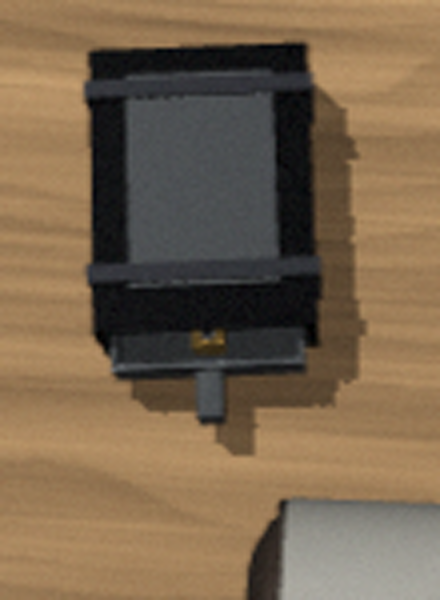

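The tray stays in with nothing touching it, and the tab end is now at crop (211,422). I'll measure the joint value and check that nothing creeps.

```bash
python3 - <<'E'
from h import *
bot.hold(1.0); save('top','t5')
a=cv2.imread('pics/t4_full.png').astype(int); b=cv2.imread('pics/t5_full.png').astype(int)
d=abs(a-b)[105:255,235:320].max(2); print('max diff',d.max(),(d>40).sum())
p=at('top',(235+211/4-.4,105+422/4-.4),.048); print(p,'joint',.09-(p-TAB)@BX)
for n,q,z in [('block front port',(235+208/4-.4,105+337/4-.4),.055)]:
    x=at('top',q,z); print(n,x,'rel tab',(x-p)@BX,(x-p)@BYv)
t=cv2.imread('pics/top1_full.png').astype(int); 
for n,(x0,y0,x1,y1) in dict(gauge=(372,234,392,254),reg=(448,238,472,260),bottle=(160,178,205,215)).items(): print(n,abs(t-b)[y0:y1,x0:x1].mean().round(1))
print(bot.get_obs()['clock'])
E
```

```text
max diff 46 4
[0.56883934 0.13657884 0.048     ] joint 0.031198128328210742
block front port [0.62502395 0.14255464 0.055     ] rel tab 0.05650087026668133 0.0002673926758513145
gauge 60.2
reg 48.6
bottle 3.3
22.3667
```

The joint is at about 0.031, within the latch range, and there was no creep over 1 s. The gauge and regulator differences are probably the arm in view. I'll clear the arm and recheck.

```bash
python3 - <<'E'
from h import *
bot.move_j([-0.967, 0.385, 0.008, 0, -1.194, -0.259]); bot.hold(.3); save('top','t6')
b=cv2.imread('pics/t6_full.png').astype(int); t=cv2.imread('pics/top1_full.png').astype(int); c=cv2.imread('pics/t4_full.png').astype(int)
for n,(x0,y0,x1,y1) in dict(gauge=(372,234,392,254),reg=(448,238,472,260),bottle=(160,178,205,215)).items(): print(n,abs(t-b)[y0:y1,x0:x1].mean().round(1))
print('box',abs(c-b)[105:225,245:320].mean()); o=bot.get_obs(); print(o['clock'],o['dq'].round(3))
bot.close_job()
E
```

```text
gauge 2.2
reg 2.6
bottle 2.3
box 3.589814814814815
24.4833 [-0.005  0.002  0.001  0.001 -0.    -0.   ]
the job is handed in; nothing more can be done
```

The brass block is in the tray, the tray is latched, and the job is handed in at about 24.5 s. I placed the block flat in the pulled-out tray and let go. Then I pushed the tab in slowly until the force guard tripped, about 14 N in all if it counts from the 4.6 N at the start of that push. One press was enough.

- **Latch:** the tray stood out about 31 mm (latch range 0 to 35 mm) after release and had not moved a second later. I put that 31 mm at good to about 3 mm, since it comes from the top camera alone.
- **Block:** its front port still shows behind the tray front; the rest is hidden under the roof.
- **Bystanders:** the gauge, regulator and bottle look the same in the top camera as at the start. An earlier check showed large differences at the gauge and regulator. They were gone once I moved the arm away, so it was almost certainly the arm blocking the view.
- **Press force:** 4.3 N was read after the guard stopped the push. I did not record the peak itself.

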